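# Take the terminal strip out past the panel of a control box

## Robot

A 6-joint arm with a two-finger parallel gripper is mounted at the origin on a cart in front of the work surface, level with it; the furniture and walls round the work are solid. World frame = base frame: x ahead of the robot, y to its left, z up, the work surface at z = 0. Lengths are in m, angles in degrees, forces in N, time in s.
With the tool pointing down it reaches from about 0.3 to 0.75 m from the base axis. Payload 8.5 kg.
Tool frame: the origin (TCP) lies midway between the tips of the shut fingers; the grasp point (between the pads) lies 19 mm behind it; z points along the fingers, y is the line along which they close (so a half turn about z gives the same grasp; the last joint's range is limited). The gripper opens to 85 mm and grips with 20 to 120 N. Pads are 22 mm wide; open, the fingers measure 114 mm over their backs; the gripper's body (76 mm by 85 mm) begins 54 mm behind the grasp point. The pads swing forward as they close: fully open they stand 13 mm farther back than shut.
Start: joints at [63.237, 21.807, 74.336, -0, 83.858, -12.336], TCP at [0.137, 0.533, 0.231] pointing down, gripper open.
Joint ranges: [-178.18, 178.18], [-50.72, 133.34], [12.68, 142.11], [-81.47, 261.47], [9.98, 163.14], [-165.26, 165.26]. Speed limits (degrees/s): [136.94, 136.94, 180, 180, 180, 180].

## Interface

Orientations are given as a 3x3 rotation matrix whose columns are the frame's x, y, z axes.
In Python, from rig import env, get_image, close_job gives the robot as it stands.
- The arm moves only by the tool step_arm, never from a script. Its argument "targets" is a list of rows, each a list of 2 entries, a list of its own where there are three numbers: the shift along the tool's x, y, z as a fraction of full scale, then the turn, a rotation vector about the tool's x, y, z as a fraction of full scale. In form: [[[x, y, z], [wx, wy, wz]], ...]. A call has 1 to 10 rows; each row is the pose to reach, as a shift and turn from the pose commanded when the call began, along the tool's axes at that moment; what a row does not reach only later rows make up. Full scale, the value 1, is 0.3 m for a shift and 45 degrees for a turn. A row lasts 1/12 s, in which the tool goes at most 41.7 mm and 7.16 degrees, less where a joint would pass 70% of its speed; a pose out of reach is approached as far as the arm can. A call with a number of a shift or a turn outside -1 to 1 is refused whole. A call with a gripper value outside its range is refused whole. "jaw" is the finger opening in mm, from 0 to 85.4, set as the call begins (left out, the last holds). The fingers move at their own pace and stop on an object; "grip_force" is the grip in N (left out, the last holds). Time passes only in rows, so rows that repeat a pose let the fingers close. It gives the time, the measured TCP pose, the force, the opening and the grip force at its end, in the units of the state.
- env.observe(): the state, without advancing time (a new reading comes with each control period).
- get_image(name): name is "scene" or "top" or "wrist"; returns a dict with "img" (420x560x3 uint8, red, green, blue), "z_map" (420x560 float32, m along the optical axis (not along the pixel's ray), 0 where there is no reading), "intrinsics" (3x3 intrinsics, pixels), "rvec" (rotation vector, rad) and "tvec" (3), from world to camera coordinates, as OpenCV has them. Camera axes: x right, y down, z forward; pixel columns grow to the right and rows downward; lengths in m; the calibration is good to about 2 mm. A picture is of the moment at which its call begins.
- close_job(): hands the job in; it is judged then, once.
The state is a dict: "time_s": time; "q": joint angles; "qvel": joint speeds; "joint_efforts": joint torques, N m; "position": TCP position; "tool_rot": TCP orientation; "ft_force": force on the tool from outside, world axes, zero at the start; "wrist_torque": the same for the moment, N m; "grip_width": finger opening in m; "gripper_force": force on a finger pad.
Only numpy, scipy, OpenCV 4.12 (cv2) and the standard library are available. Lean on these libraries where they do the work, as an engineer would, in place of code of your own. Each camera call takes 0.05 s, during which the arm holds its last target. There are 200 camera calls.

## Task

This motor control box lies open on the bench for repair, and the terminal strip inside is already unscrewed but longer than the opening. First turn the box's speed knob fully anticlockwise to its off stop, and only then take hold of the strip, tilt it out from under the fixed panel and draw it up through the opening. Finish while still holding the strip in the gripper: about level, terminals uppermost, still, and well clear above the box, touching nothing else, with the knob still off and the tools on the bench left where they are.

Things in the scene. Friction and masses are not known exactly. Their poses are not given: they have to be found in the camera images.
- control_box: Grey sheet-steel control box on its back, fixed, open upward: 190 mm (x) by 260 mm (y), 100 mm high, walls 3 mm. Origin: centre of underside, z up; +y end at the robot's left at yaw 0. Opening in its top: |x| < 80, y -109 to +62 mm, edges 97 to 100 mm high. Beyond y = 62 a fixed control panel covers it; 21 mm flange at the -y end, where two cable glands stick out 21 mm.
- box_inside (a point): Middle of the box's inner floor, 3 mm above the bench (box x = y = 0). Inside the box |x| < 92 mm and |y| < 127 mm, also under the panel and flanges (undersides 97 mm high). Two mounting channels cross the floor at y = -70 and +70 mm, 22 mm wide, 150 mm long, tops 15 mm above the bench; a brass stud 17 mm high stands at x = 70, y = -100 mm.
- opening_cover_edge (a point): Middle of the control panel's inner edge, at its top face: the +y limit of the opening (box y = 62 mm, 100 mm high). The panel also carries a lamp (x = 22 mm) and a fuse holder (x = 58 mm), both under 13 mm high. Axes as the box's.
- opening_far_edge (a point): Middle of the inner edge of the flange at the box's -y end, at its top face: the -y limit of the opening (box y = -109 mm). The opening is 171 mm long, the strip 230 mm.
- speed_knob (a joint): Angle of the speed knob on the control panel, rad: 0 = off, at the anticlockwise end stop; grows clockwise seen from above, up to 2.6; starts between 0.7 and 1.4. It stays where it is left (friction 0.06 N m).
- knob_grip (a point): On the knob's axis, 22 mm above the panel (122 mm above the bench), at box x = -45, y = 96.5 mm. Black bar grip 36 mm long, 11 mm wide, from 9 to 32 mm above the panel, over a round skirt 39 mm wide, 9 mm high. Turns with the knob: its y axis points along the bar to the white pointer line, which looks to the box's +y at 0 (off).
- terminal_strip: Terminal strip lying loose along the box's y (within about 2 degrees) on the channels, its +y end under the panel; about 0.22 kg. Steel rail 230 mm long (y), 35 mm wide, 7.5 mm high, carrying a row of grey terminals: y -52 to +22 mm, 44 mm wide (x), upright sides from 8 to 45 mm above the rail's underside, narrower ridge to 52 mm. Origin: mid-length of the rail, at its underside; z up.
- terminal_row (a point): Centre of the terminal row (strip x = 0, y = -15 mm), 36 mm above the rail's underside: the place to grip, across the 44 mm width (strip x). Axes as the strip's.
- rail_end_cover (a point): Underside of the rail's end that lies under the control panel (strip y = +115 mm).
- rail_end_far (a point): Underside of the rail's other end (strip y = -115 mm).
- screwdriver_red: Bystander: red-handled screwdriver, 204 mm, lying on the box's removed door at the left, the door a grey panel 12 mm high. Leave it.
- side_cutter: Bystander: blue-handled side cutter, 142 mm, lying at the right front. Leave it.
- multimeter: Bystander: hand meter, 146 x 69 x 47 mm, lying at the right behind the side cutter. Leave it.

How it is judged (in metres and radians):
On the way, in this order (a step that is already met when the one before it is completed fails the run):
1. The speed knob is at its off stop while the strip still lies in the box (value of joint speed_knob below 0.1 rad and distance of terminal_strip from where it was at the start of the episode below 0.03 m), for 0.2 s.
2. One end of the strip is out above the opening while the other is still inside (((height (world z) of rail_end_far above 0.1 m and height (world z) of rail_end_cover below 0.1 m) or (height (world z) of rail_end_cover above 0.1 m and height (world z) of rail_end_far below 0.1 m))), for 0.1 s.
At the end, for the whole second after the job is handed in: The strip is held in the gripper (the fingers press on it with more than 2 N), both rail ends more than 140 mm above the bench (40 mm above the box's rim), within 20 degrees of level with the terminals uppermost, still, not touching the box; the speed knob is within 0.1 rad of its off stop (value of joint speed_knob below 0.1 rad and height (world z) of each of rail_end_far, rail_end_cover above 0.14 m and angle between terminal_strip's own z axis and vertical below 0.35 rad and contact force between terminal_strip and the fingers above 2 N and contact force between terminal_strip and control_box below 0.1 N and linear speed of terminal_strip below 0.03 m/s and angular speed of terminal_strip below 0.2 rad/s); the arm keeps its last pose, push and grip.
It fails at once if The strip is moved more than 30 mm before the knob is off (distance of terminal_strip from where it was at the start of the episode above 0.03 m and value of joint speed_knob above 0.15 rad).
It fails at once if The screwdriver is moved more than 30 mm (distance of screwdriver_red from where it was at the start of the episode above 0.03 m).
It fails at once if The side cutter is moved more than 30 mm (distance of side_cutter from where it was at the start of the episode above 0.03 m).
It fails at once if The hand meter is moved more than 30 mm (distance of multimeter from where it was at the start of the episode above 0.03 m).
It also fails if it takes over 53 s, if anything falls off the work surface, if the arm or the gripper's body presses on something with over 40 N, if the wrist force passes 120 N, or if a joint passes its speed limit or range.

## Working session

There is one attempt and no reset: what is moved stays moved. The work goes in short steps, Python scripts to look and compute and a tool call to move; the robot and the scene stay as the last step left them, time stands still between calls to the robot, and variables do not carry over. Pictures are saved under pics/ and viewed, at most 10 in all, crops included, and the job is handed in when it is done.

Besides the shell and the picture viewer there is one more tool, called after ">>>" as a command line: name --argument value ..., lists and objects as JSON in quotes. step_arm: Moves the arm, as the interface text tells. Its arguments: {"type":"object","properties":{"targets":{"type":"array","items":{"type":"array"}},"jaw":{"type":"number"},"grip_force":{"type":"number"}},"required":["targets"]}

```bash
ls; mkdir -p pics
cat > h.py <<'E'
import numpy as np, cv2
from rig import env, get_image, close_job
def cam(n):
    d=get_image(n); R=cv2.Rodrigues(np.array(d['rvec'],float))[0]; t=np.array(d['tvec'],float).ravel()
    d['R'],d['t'],d['K']=R,t,np.array(d['intrinsics'],float); return d
def cloud(d):
    z=d['z_map'].astype(float); v,u=np.mgrid[:z.shape[0],:z.shape[1]]
    p=np.stack([u,v,np.ones_like(u)],-1)@np.linalg.inv(d['K']).T*z[...,None]
    w=(p-d['t'])@d['R']; w[z<=0]=np.nan; return w
def ray(d,u,v,h):
    r=d['R'].T@np.linalg.inv(d['K'])@np.array([u,v,1.]); c=-d['R'].T@d['t']
    return c+r*(h-c[2])/r[2]
def proj(d,P):
    p=np.atleast_2d(P)@d['R'].T+d['t']; p=p@d['K'].T; return p[:,:2]/p[:,2:]
def save(n,im,s=1):
    cv2.imwrite('pics/'+n,cv2.resize(im[...,::-1],None,fx=s,fy=s))
E
python3 - <<'E'
from h import *
for n in ('top','scene'):
    d=cam(n); save(n+'1.png',d['img']); print(n,-d['R'].T@d['t'],d['K'][0,0]); np.savez(n+'1.npz',**{k:d[k] for k in('img','z_map','R','t','K')})
o=env.observe(); print(o)
E
```

```text
pics
top [ 0.30343286 -0.00186834  1.28241941] 396.60017313521087
scene [-0.10868445 -1.06483708  0.82484979] 489.666863392219
{'time_s': 0.1, 'q': array([ 6.32375405e+01,  2.18389547e+01,  7.43773051e+01, -8.10332809e-04,
        8.38589997e+01, -1.23370878e+01]), 'qvel': array([ 0.15540031, -0.10387077, -0.28431637,  0.05267884,  0.04157383,
        0.15315665]), 'joint_efforts': array([ 5.02768773e-03, -4.49220872e+01, -2.31656170e+01, -1.04846565e-04,
        3.62140956e-03, -3.23028542e-05]), 'position': array([0.13691794, 0.53242669, 0.2307747 ]), 'tool_rot': array([[-9.68473243e-01,  2.49116924e-01, -5.78915076e-04],
       [ 2.49117454e-01,  9.68472562e-01, -1.17915350e-03],
       [ 2.66916273e-04, -1.28619647e-03, -9.99999137e-01]]), 'ft_force': array([-0.39124664,  1.50830485,  0.04118158]), 'wrist_torque': array([ 0.0032929 , -0.01146155,  0.00571984]), 'gripper_force': 0.0, 'grip_width': 0.08522096687634895}
```

View pics/top1.png

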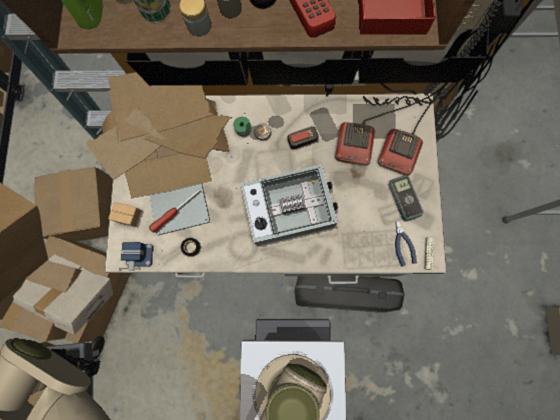

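View pics/scene1.png

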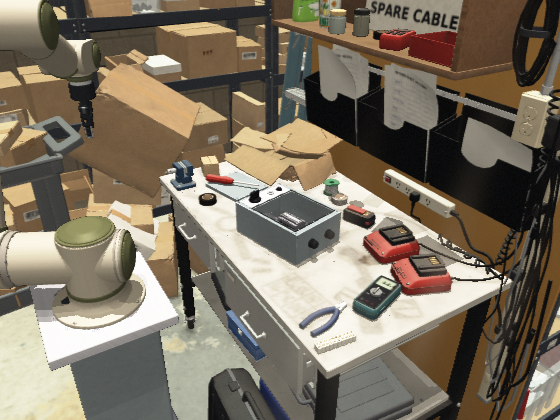

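The top view shows the box centred near (290,205), with the panel on its left side and the knob near (260,224). The strip's terminals are near (291,203), and the tools lie well to the sides.

Run:
```python
from h import *
d=dict(np.load('top1.npz')); w=cloud(d)
v,u=np.mgrid[:420,:560]; roi=(u>225)&(u<350)&(v>150)&(v<255)
z=w[...,2]
m=roi&(z>.092)&(z<.106)
r=cv2.minAreaRect(w[m][:,:2].astype(np.float32)); print('rim',r, m.sum())
m2=roi&(z>.115); print('knob',m2.sum(), w[m2].mean(0), z[m2].max())
for h0,h1 in((.015,.03),(.05,.075)):
    m3=roi&(z>h0)&(z<h1)&(np.abs(w[...,0]-r[0][0])<.06)&(np.abs(w[...,1]-r[0][1])<.1)
    print(h0,m3.sum(),np.nanmean(w[m3],0) if m3.any() else '',cv2.minAreaRect(w[m3][:,:2].astype(np.float32)))
```

```text
rim ((0.5690548419952393, 0.011306926608085632), (0.19172629714012146, 0.26008325815200806), 13.388940811157227) 2185
knob 47 [0.50132111 0.09432037 0.13040314] 0.13747184079984476
0.015 328 [ 0.57560941 -0.01889558  0.01885448] ((0.5692924857139587, -0.005529396235942841), (0.10942122340202332, 0.1729479432106018), 5.070593357086182)
0.05 325 [ 5.74796092e-01 -2.78397472e-04  6.29375701e-02] ((0.5764910578727722, -0.00027740374207496643), (0.044992007315158844, 0.07398571819067001), 13.479178428649902)
```

>>> step_arm --targets '[[[-0.1, -0.07, -0.03], [0, 0, 0.14]], [[-0.22, -0.15, -0.06], [0, 0, 0.29]], [[-0.33, -0.24, -0.1], [0, 0, 0.44]], [[-0.44, -0.32, -0.12], [0, 0, 0.58]], [[-0.55, -0.4, -0.12], [0, 0, 0.72]], [[-0.66, -0.48, -0.12], [0, 0, 0.86]], [[-0.77, -0.56, -0.12], [0, 0, 1.0]], [[-0.77, -0.56, -0.12], [0, 0, 1.0]]]' --jaw 50

```text
time_s: 0.77
position: [0.3224, 0.3081, 0.2671]
tool_rot: [[-0.498, 0.867, 0.001], [0.867, 0.498, -0.002], [-0.002, -0.0, -1.0]]
ft_force: [0.0, 0.5, -0.2]
grip_width: 0.0499
gripper_force: 0.0
```

```bash
cat >> h.py <<'E'
def go(target, yaw=None, R=None):
    "fractions for a target TCP from the present pose; yaw = world angle of tool y, tool down"
    o=env.observe(); Rn=np.array(o['tool_rot']); p=np.array(o['position'])
    if R is None and yaw is not None:
        c,s=np.cos(np.radians(yaw)),np.sin(np.radians(yaw)); y=np.array([c,s,0]);z=np.array([0,0,-1.]); R=np.c_[np.cross(y,z),y,z]
    sh=Rn.T@(np.array(target)-p)/.3
    w=cv2.Rodrigues(Rn.T@R)[0].ravel()/np.radians(45) if R is not None else np.zeros(3)
    print('t',o['time_s'],'pos',p.round(4),'yaw_y',np.degrees(np.arctan2(Rn[1,1],Rn[0,1])).round(2),'shift',sh.round(3),'turn',w.round(3),'q',np.round(o['q'],1))
E
python3 -c "
from h import *
go([.50,.094,.28],-14)"
```

```text
t 0.7667 pos [0.3224 0.3081 0.2671] yaw_y 29.88 shift [-0.914  0.158 -0.041] turn [0.001 0.002 0.975] q [28.5  9.7 85.6 -0.1 84.7 -1.4]
```

>>> step_arm --targets '[[[-0.13, 0.02, 0], [0, 0, 0.14]], [[-0.26, 0.04, -0.01], [0, 0, 0.28]], [[-0.39, 0.07, -0.02], [0, 0, 0.42]], [[-0.52, 0.09, -0.03], [0, 0, 0.56]], [[-0.65, 0.11, -0.04], [0, 0, 0.7]], [[-0.78, 0.13, -0.04], [0, 0, 0.84]], [[-0.91, 0.16, -0.04], [0, 0, 0.97]], [[-0.91, 0.16, -0.04], [0, 0, 0.97]], [[-0.91, 0.16, -0.04], [0, 0, 0.97]]]'

```text
time_s: 1.52
position: [0.4997, 0.1006, 0.2784]
tool_rot: [[0.228, 0.974, -0.002], [0.974, -0.228, 0.0], [-0.0, -0.002, -1.0]]
ft_force: [0.3, 0.0, 0.0]
grip_width: 0.0499
gripper_force: 0.0
```

Run:
```python
from h import *
d=cam('wrist'); save('w1.png',d['img']); print(-d['R'].T@d['t'],d['R'][2],d['K'][0,0])
np.savez('w1.npz',**{k:d[k] for k in('img','z_map','R','t','K')})
w=cloud(d); z=w[...,2]
m=(z>.12)&(z<.14)&(np.hypot(w[...,0]-.502,w[...,1]-.0945)<.03); print('knob top',m.sum(),np.median(z[m]) if m.any() else 0, cv2.minAreaRect(w[m][:,:2].astype(np.float32)) if m.any() else '')
go([.5,.094,.28],-14)
```

```text
[0.51789152 0.17538738 0.42061842] [-0.07107468 -0.29469239 -0.95294532] 307.26349637554114
knob top 468 0.13168154370849228 ((0.5020263195037842, 0.09549549967050552), (0.03639068454504013, 0.011491307988762856), 24.652734756469727)
t 1.5667 pos [0.4989 0.1017 0.2788] yaw_y -13.07 shift [-0.024  0.009 -0.004] turn [-0.002  0.     0.021] q [-1.8 15.9 75.3  0.  88.9 11.2]
```

View pics/w1.png

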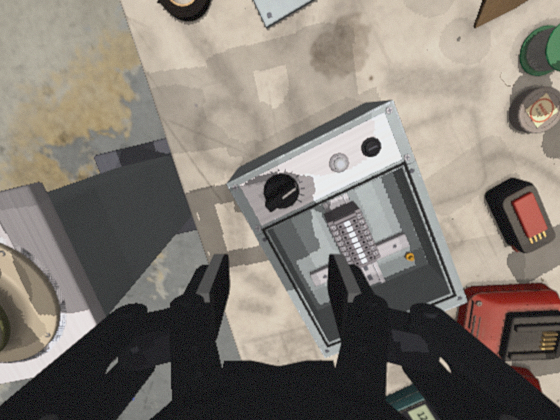

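The wrist view shows the knob at (282,191), its bar pointing up-right. The strip's terminals are at (350,230) and the gripper fingers are at the bottom. The knob's top face measures at z = 0.132 and its bar lies at 24.7° in the world frame, about 79° clockwise of off.

Run:
```python
from h import *
go([.502,.0952,.16],-65.3)
d=dict(np.load('w1.npz')); w=cloud(d); z=w[...,2]
b=np.radians(13.4); rel=w[...,:2]-[.569,.0113]; bx=rel[...,0]*np.cos(b)+rel[...,1]*np.sin(b); by=-rel[...,0]*np.sin(b)+rel[...,1]*np.cos(b)
m=(z>.085)&(z<.106)&(abs(bx)<.11)&(abs(by)<.14); print('box',cv2.minAreaRect(w[m][:,:2].astype(np.float32)))
m=(z>.045)&(z<.08)&(abs(bx)<.05)&(abs(by)<.08)
print('row',m.sum(),np.percentile(z[m],[5,50,95]),cv2.minAreaRect(w[m][:,:2].astype(np.float32)))
```

```text
t 1.5667 pos [0.4989 0.1017 0.2788] yaw_y -13.07 shift [-0.019  0.015  0.396] turn [-2.000e-03  1.000e-03  1.161e+00] q [-1.8 15.9 75.3  0.  88.9 11.2]
box ((0.5681493282318115, 0.01243513822555542), (0.1907867193222046, 0.26012519001960754), 13.404205322265625)
row 1965 [0.05429362 0.06493065 0.06704075] ((0.5757123231887817, 0.0008532702922821045), (0.04410332813858986, 0.07509995996952057), 13.046611785888672)
```

>>> step_arm --targets '[[[0, 0, 0], [0, 0, 0.15]], [[0, 0, 0.05], [0, 0, 0.3]], [[-0.02, 0.01, 0.1], [0, 0, 0.45]], [[-0.02, 0.01, 0.18], [0, 0, 0.6]], [[-0.02, 0.01, 0.25], [0, 0, 0.75]], [[-0.02, 0.01, 0.32], [0, 0, 0.9]], [[-0.02, 0.01, 0.36], [0, 0, 1.0]], [[-0.02, 0.01, 0.36], [0, 0, 1.0]], [[-0.02, 0.01, 0.36], [0, 0, 1.0]], [[-0.02, 0.01, 0.36], [0, 0, 1.0]]]'

```text
time_s: 2.4
position: [0.5007, 0.0959, 0.1725]
tool_rot: [[0.847, 0.532, 0.002], [0.532, -0.847, -0.0], [0.002, 0.001, -1.0]]
ft_force: [-0.7, -0.4, 1.3]
grip_width: 0.0502
gripper_force: 0.0
```

Run:
```python
from h import *
go([.502,.0955,.114],-65.3)
```

```text
t 2.4 pos [0.5007 0.0959 0.1725] yaw_y -57.85 shift [0.002 0.003 0.195] turn [ 0.001 -0.002  0.166] q [-2.5 20.8 86.4  0.  72.7 55.4]
```

>>> step_arm --targets '[[[0, 0, 0.03], [0, 0, 0.1]], [[0, 0, 0.08], [0, 0, 0.16]], [[0, 0, 0.13], [0, 0, 0.16]], [[0, 0, 0.17], [0, 0, 0.16]], [[0, 0.003, 0.19], [0, 0, 0.16]], [[0, 0.003, 0.193], [0, 0, 0.16]], [[0, 0.003, 0.193], [0, 0, 0.16]], [[0, 0.003, 0.193], [0, 0, 0.16]]]'

```text
time_s: 3.07
position: [0.5016, 0.0945, 0.1144]
tool_rot: [[0.908, 0.419, 0.002], [0.419, -0.908, -0.0], [0.002, 0.001, -1.0]]
ft_force: [0.5, -0.5, -1.2]
grip_width: 0.0499
gripper_force: 0.0
```

>>> step_arm --targets '[[[0, 0, 0], [0, 0, 0]], [[0, 0, 0], [0, 0, 0]], [[0, 0, 0], [0, 0, 0]], [[0, 0, 0], [0, 0, 0]], [[0, 0, 0], [0, 0, 0]], [[0, 0, 0], [0, 0, 0]], [[0, 0, 0], [0, 0, 0]], [[0, 0, 0], [0, 0, 0]]]' --jaw 0 --grip_force 30

```text
time_s: 3.73
position: [0.5009, 0.0953, 0.114]
tool_rot: [[0.908, 0.418, 0.0], [0.418, -0.908, 0.002], [0.001, -0.001, -1.0]]
ft_force: [-1.9, 5.1, 5.2]
grip_width: 0.0102
gripper_force: 33.8
```

Run:
```python
from h import *
go([.502,.0955,.114],18)
o=env.observe();print(o['grip_width'],o['gripper_force'],o['ft_force'],o['wrist_torque'])
```

```text
t 3.7333 pos [0.5009 0.0953 0.114 ] yaw_y -65.27 shift [0.004 0.001 0.   ] turn [-1.00e-03 -2.00e-03 -1.85e+00] q [-2.6 24.8 91.1  0.1 64.1 62.6]
0.010227832268397592 33.76863241195679 [-1.91358478  5.1170061   5.19726762] [ 0.77606285  0.43521839 -0.00482834]
```

>>> step_arm --targets '[[[0, 0, 0], [0, 0, -0.1]], [[0, 0, 0], [0, 0, -0.22]], [[0, 0, 0], [0, 0, -0.34]], [[0, 0, 0], [0, 0, -0.46]], [[0, 0, 0], [0, 0, -0.58]], [[0, 0, 0], [0, 0, -0.7]], [[0, 0, 0], [0, 0, -0.82]], [[0, 0, 0], [0, 0, -0.94]], [[0, 0, 0], [0, 0, -1.0]], [[0, 0, 0], [0, 0, -1.0]]]'

```text
time_s: 4.57
position: [0.5012, 0.0951, 0.114]
tool_rot: [[0.345, 0.939, 0.001], [0.939, -0.345, 0.001], [0.001, 0.0, -1.0]]
ft_force: [-1.4, 5.4, 5.0]
grip_width: 0.0104
gripper_force: 33.8
```

>>> step_arm --targets '[[[0, 0, 0], [0, 0, -0.1]], [[0, 0, 0], [0, 0, -0.2]], [[0, 0, 0], [0, 0, -0.3]], [[0, 0, 0], [0, 0, -0.4]], [[0, 0, 0], [0, 0, -0.5]], [[0, 0, 0], [0, 0, -0.6]], [[0, 0, 0], [0, 0, -0.7]], [[0, 0, 0], [0, 0, -0.76]], [[0, 0, 0], [0, 0, -0.78]], [[0, 0, 0], [0, 0, -0.78]]]'

```text
time_s: 5.4
position: [0.5015, 0.0952, 0.114]
tool_rot: [[-0.254, 0.967, 0.001], [0.967, 0.254, 0.002], [0.001, 0.002, -1.0]]
ft_force: [-0.6, 5.8, 4.6]
grip_width: 0.0101
gripper_force: 34.2
```

Run:
```python
from h import *
go([.502,.0955,.114],16)
o=env.observe();print(o['grip_width'],o['gripper_force'],o['ft_force'],o['wrist_torque'])
```

```text
t 5.4 pos [0.5015 0.0952 0.114 ] yaw_y 14.71 shift [ 0.001  0.002 -0.   ] turn [ 0.002 -0.002 -0.029] q [ -2.6  24.9  91.1   0.1  64.  -17.4]
0.010065356241790661 34.23212170600891 [-0.56240598  5.80112521  4.58365214] [ 9.81533672e-01 -6.74587128e-05 -4.56206082e-01]
```

>>> step_arm --targets '[[[0, 0, 0], [0, 0, -0.03]], [[0, 0, 0], [0, 0, -0.04]], [[0, 0, 0], [0, 0, -0.04]], [[0, 0, 0], [0, 0, -0.04]]]'

```text
time_s: 5.73
position: [0.5014, 0.0952, 0.114]
tool_rot: [[-0.282, 0.959, 0.001], [0.959, 0.282, 0.002], [0.001, 0.002, -1.0]]
ft_force: [-1.0, 5.8, 5.2]
grip_width: 0.01
gripper_force: 41.1
```

Run:
```python
from h import *
go([.502,.0955,.2],13.4)
o=env.observe();print(o['ft_force'],o['wrist_torque'])
```

```text
t 5.7333 pos [0.5014 0.0952 0.114 ] yaw_y 16.41 shift [ 0.001  0.003 -0.287] turn [ 0.002 -0.002  0.067] q [ -2.6  24.9  91.1   0.1  64.  -19.1]
[-1.02334447  5.84394793  5.22528177] [ 0.98958759  0.10528972 -0.82015756]
```

>>> step_arm --targets '[[[0, 0, 0], [0, 0, 0]], [[0, 0, 0], [0, 0, 0]], [[0, 0, 0], [0, 0, 0]], [[0, 0, 0], [0, 0, 0]], [[0, 0, -0.1], [0, 0, 0]], [[0, 0, -0.2], [0, 0, 0.03]], [[0, 0, -0.32], [0, 0, 0.06]], [[0, 0, -0.42], [0, 0, 0.06]], [[0, 0, -0.5], [0, 0, 0.06]], [[0, 0, -0.5], [0, 0, 0.06]]]' --jaw 60

```text
time_s: 6.57
position: [0.5025, 0.0943, 0.2682]
tool_rot: [[-0.24, 0.971, 0.009], [0.971, 0.24, -0.001], [-0.003, 0.008, -1.0]]
ft_force: [-0.0, 0.2, 0.6]
grip_width: 0.0601
gripper_force: 0.0
```

Run:
```python
from h import *
d=cam('wrist'); save('w2.png',d['img']); w=cloud(d); z=w[...,2]
m=(z>.122)&(z<.14)&(np.hypot(w[...,0]-.502,w[...,1]-.0945)<.03); print('knob',m.sum(),cv2.minAreaRect(w[m][:,:2].astype(np.float32)) if m.any() else '')
b=np.radians(13.4); rel=w[...,:2]-[.5683,.0122]; bx=rel[...,0]*np.cos(b)+rel[...,1]*np.sin(b); by=-rel[...,0]*np.sin(b)+rel[...,1]*np.cos(b)
m=(z>.045)&(z<.08)&(abs(bx)<.05)&(abs(by)<.08)
print('row',m.sum(),np.percentile(z[m],[5,50,95]),cv2.minAreaRect(w[m][:,:2].astype(np.float32)))
go([.5757,.0008,.15],13.1)
```

```text
knob 446 ((0.5016505718231201, 0.09616244584321976), (0.01050066389143467, 0.035983648151159286), 13.566292762756348)
row 2044 [0.05247244 0.06466828 0.06697801] ((0.5754420757293701, 0.000965416431427002), (0.04428551718592644, 0.07484067231416702), 13.150803565979004)
t 6.6167 pos [0.5018 0.0944 0.2655] yaw_y 13.91 shift [-0.361  0.162  0.386] turn [0.006 0.002 0.018] q [ -2.6  16.3  76.9  -0.   86.5 -16.6]
```

View pics/w2.png

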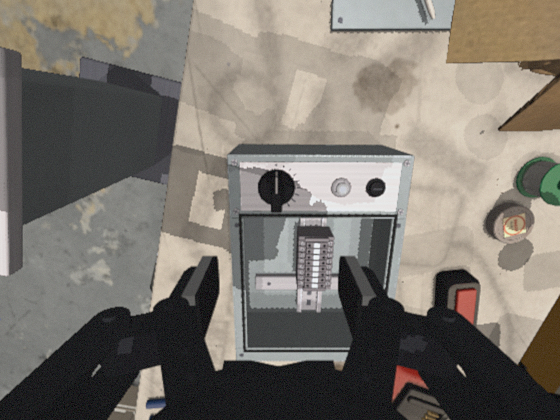

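The knob's pointer at (276,185) now looks straight to +y, and its bar is at 13.57°, in line with the box, so it is off. The strip hasn't moved; its terminals are at (315,255).

```bash
cat >> h.py <<'E'
def Rl(lean,yaw=13.1):
    "tool down, y along box x, body leaning to box -y by lean degrees"
    c,s=np.cos(np.radians(yaw)),np.sin(np.radians(yaw)); y=np.array([c,s,0]);z=np.array([0,0,-1.]); R=np.c_[np.cross(y,z),y,z]
    return R@cv2.Rodrigues(np.array([0,np.radians(lean),0]))[0]
E
python3 - <<'E'
from h import *
R=Rl(12); print(R[:,2]); G=np.array([.5755,.0009,.051])
go(G+(.021-.10)*R[:,2],R=R)
E
```

```text
[-0.04712346  0.20250099 -0.9781476 ]
t 6.6167 pos [0.5018 0.0944 0.2655] yaw_y 13.91 shift [-0.415  0.161  0.459] turn [0.004 0.269 0.019] q [ -2.6  16.3  76.9  -0.   86.5 -16.6]
```

>>> step_arm --targets '[[[-0.1, 0.04, 0], [0, 0.1, 0.01]], [[-0.2, 0.08, 0.05], [0, 0.2, 0.02]], [[-0.3, 0.12, 0.15], [0, 0.27, 0.02]], [[-0.41, 0.16, 0.25], [0, 0.27, 0.02]], [[-0.415, 0.16, 0.36], [0, 0.27, 0.02]], [[-0.415, 0.16, 0.45], [0, 0.27, 0.02]], [[-0.415, 0.16, 0.46], [0, 0.27, 0.02]], [[-0.415, 0.16, 0.46], [0, 0.27, 0.02]], [[-0.415, 0.16, 0.46], [0, 0.27, 0.02]]]' --jaw 70

```text
time_s: 7.37
position: [0.578, -0.0146, 0.1265]
tool_rot: [[-0.221, 0.974, -0.048], [0.952, 0.226, 0.204], [0.21, -0.001, -0.978]]
ft_force: [-0.2, -0.1, 1.3]
grip_width: 0.0702
gripper_force: 0.0
```

Run:
```python
from h import *
R=Rl(12); G=np.array([.5755,.0009,.051])
go(G+.021*R[:,2],R=R)
```

```text
t 7.3667 pos [ 0.578  -0.0146  0.1265] yaw_y 13.05 shift [-0.002  0.004  0.327] turn [-0.001 -0.003 -0.001] q [-17.9  31.7  76.8  10.6  78.1 -33.7]
```

>>> step_arm --targets '[[[0, 0.004, 0.05], [0, 0, 0]], [[0, 0.004, 0.12], [0, 0, 0]], [[0, 0.004, 0.19], [0, 0, 0]], [[0, 0.004, 0.25], [0, 0, 0]], [[0, 0.004, 0.3], [0, 0, 0]], [[0, 0.004, 0.327], [0, 0, 0]], [[0, 0.004, 0.327], [0, 0, 0]], [[0, 0.004, 0.327], [0, 0, 0]]]'

```text
time_s: 8.03
position: [0.5748, 0.0055, 0.0309]
tool_rot: [[-0.221, 0.974, -0.047], [0.953, 0.226, 0.204], [0.209, 0.0, -0.978]]
ft_force: [0.1, -0.7, -0.4]
grip_width: 0.0702
gripper_force: 0.0
```

>>> step_arm --targets '[[[0, 0, 0], [0, 0, 0]], [[0, 0, 0], [0, 0, 0]], [[0, 0, 0], [0, 0, 0]], [[0, 0, 0], [0, 0, 0]], [[0, 0, 0], [0, 0, 0]], [[0, 0, 0], [0, 0, 0]], [[0, 0, 0], [0, 0, 0]]]' --jaw 20 --grip_force 80

```text
time_s: 8.62
position: [0.5747, 0.0052, 0.031]
tool_rot: [[-0.22, 0.974, -0.047], [0.953, 0.225, 0.204], [0.209, 0.001, -0.978]]
ft_force: [-0.6, -0.7, 6.4]
grip_width: 0.043
gripper_force: 82.2
```

```bash
cat > plan.py <<'E'
from h import *
# strip relative to the tool, as gripped: strip lies level now; plan in box (y,z)
o=env.observe(); R0=np.array(o['tool_rot']); p0=np.array(o['position'])
b=np.radians(13.1); Rs=np.array([[np.cos(b),-np.sin(b),0],[np.sin(b),np.cos(b),0],[0,0,1]])
E0=np.array([.5755,.0009,.015])+Rs@[0,.130,0]   # +y end, underside
ew=117.3
for th,e,ze in((8,116,17),(16,114,15),(22,112,14),(27,106,16),(27,95,30),(27,75,48),(27,50,70)):
    T=cv2.Rodrigues(Rs@[np.radians(-th),0,0])[0]
    E=E0+Rs@np.array([0,(e-ew)/1e3,ze/1e3-.015])
    p=E+T@(p0-E0)
    t=np.radians(th)
    print(th,e,ze,'shift',(R0.T@(p-p0)/.3).round(3),'turn',(cv2.Rodrigues(R0.T@T@R0)[0].ravel()/np.radians(45)).round(3),
     '-y end',round(e-230*np.cos(t)),round(ze+230*np.sin(t)),'corner',round(e-93*np.cos(t)+52*np.sin(t)),'rail z at flange',round(ze+(e+109)*np.tan(t)))
print(o['time_s'],p0,o['grip_width'],o['gripper_force'],o['ft_force'])
E
python3 plan.py
```

```text
8 116 17 shift [ 0.02   0.    -0.062] turn [-0.    -0.178 -0.   ] -y end -112 49 corner 31 rail z at flange 49
16 114 15 shift [ 0.043  0.    -0.107] turn [-0.    -0.356 -0.   ] -y end -107 78 corner 39 rail z at flange 79
22 112 14 shift [ 0.063  0.    -0.14 ] turn [-0.001 -0.489 -0.   ] -y end -101 100 corner 45 rail z at flange 103
27 106 16 shift [ 0.071  0.    -0.177] turn [-0.001 -0.6   -0.001] -y end -99 120 corner 47 rail z at flange 126
27 95 30 shift [ 0.045  0.    -0.23 ] turn [-0.001 -0.6   -0.001] -y end -110 134 corner 36 rail z at flange 134
27 75 48 shift [-0.008  0.    -0.303] turn [-0.001 -0.6   -0.001] -y end -130 152 corner 16 rail z at flange 142
27 50 70 shift [-0.074  0.    -0.392] turn [-0.001 -0.6   -0.001] -y end -155 174 corner -9 rail z at flange 151
8.6167 [0.57474408 0.00515636 0.03099825] 0.043026971138718284 82.22445130348206 [-0.56805644 -0.67348257  6.39093553]
```

>>> step_arm --targets '[[[0.003, 0, -0.01], [0, 0, 0]], [[0.01, 0, -0.03], [0, -0.09, 0]], [[0.02, 0, -0.062], [0, -0.178, 0]], [[0.032, 0, -0.085], [0, -0.267, 0]], [[0.043, 0, -0.107], [0, -0.356, 0]], [[0.043, 0, -0.107], [0, -0.356, 0]], [[0.043, 0, -0.107], [0, -0.356, 0]]]'

```text
time_s: 9.2
position: [0.5726, 0.012, 0.0639]
tool_rot: [[-0.226, 0.974, 0.014], [0.972, 0.227, -0.064], [-0.066, -0.001, -0.998]]
ft_force: [0.9, -0.0, -3.1]
grip_width: 0.0431
gripper_force: 81.4
```

Run:
```python
from h import *
o=env.observe(); print(o['position'],o['tool_rot'],o['ft_force'],o['wrist_torque'],o['grip_width'],o['gripper_force'])
d=cam('scene'); save('s2.png',d['img'][170:280,210:370],4)
w=cloud(d);z=w[...,2]
```

```text
[0.57262403 0.01198042 0.06388371] [[-0.22643935  0.97393062  0.01357826]
 [ 0.97180141  0.22684187 -0.06437995]
 [-0.06578172 -0.00138278 -0.99783308]] [ 0.8887618  -0.02360368 -3.12397342] [ 0.03642443 -0.00828491  0.02353804] 0.04310296317276506 81.35961413383484
```

View pics/s2.png

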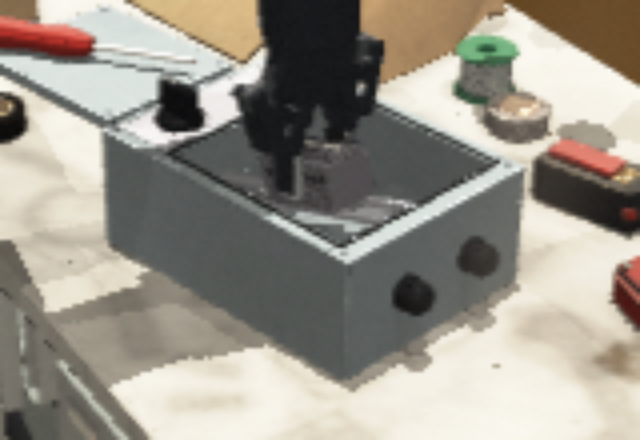

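The strip's near end is tilting up inside the opening (terminals at about (335,175) in the crop). The wrist force is only about 3 N, so nothing is jammed.

```bash
cat > plan2.py <<'E'
from h import *
import sys
th0,e0,z0=map(float,sys.argv[1:4])
o=env.observe(); R0=np.array(o['tool_rot']); p0=np.array(o['position'])
b=np.radians(13.1); Rs=np.array([[np.cos(b),-np.sin(b),0],[np.sin(b),np.cos(b),0],[0,0,1]])
W=lambda e,z: np.array([.5755,.0009,0])+Rs@[0,.130+(e-117.3)/1e3,z/1e3]
for a in sys.argv[4:]:
    th,e,ze=map(float,a.split(','))
    T=cv2.Rodrigues(Rs@[np.radians(th0-th),0,0])[0]
    p=W(e,ze)+T@(p0-W(e0,z0))
    print(a,'shift',(R0.T@(p-p0)/.3).round(3),'turn',(cv2.Rodrigues(R0.T@T@R0)[0].ravel()/np.radians(45)).round(3),'tcp',p.round(3))
E
python3 plan2.py 16 114 15 19,113,15 22,112,14 25,109,15 27,106,16 27,100,23 27,95,30
```

```text
19,113,15 shift [ 0.004 -0.    -0.02 ] turn [-0.    -0.067  0.   ] tcp [0.572 0.013 0.069]
22,112,14 shift [ 0.01  -0.    -0.037] turn [-0.    -0.133  0.   ] tcp [0.572 0.015 0.074]
25,109,15 shift [ 0.009 -0.    -0.059] turn [-0.  -0.2  0. ] tcp [0.572 0.015 0.081]
27,106,16 shift [ 0.006 -0.    -0.075] turn [-0.    -0.244  0.001] tcp [0.572 0.015 0.086]
27,100,23 shift [-0.015 -0.    -0.097] turn [-0.    -0.244  0.001] tcp [0.573 0.009 0.093]
27,95,30 shift [-0.033 -0.    -0.119] turn [-0.    -0.244  0.001] tcp [0.574 0.004 0.1  ]
```

>>> step_arm --targets '[[[0.004, 0, -0.02], [0, -0.067, 0]], [[0.01, 0, -0.037], [0, -0.133, 0]], [[0.009, 0, -0.059], [0, -0.2, 0]], [[0.006, 0, -0.075], [0, -0.244, 0]], [[0.006, 0, -0.075], [0, -0.244, 0]], [[-0.015, 0, -0.097], [0, -0.244, 0]], [[-0.033, 0, -0.119], [0, -0.244, 0]], [[-0.033, 0, -0.119], [0, -0.244, 0]], [[-0.033, 0, -0.119], [0, -0.244, 0]]]'

```text
time_s: 10.0
position: [0.5748, 0.0029, 0.1003]
tool_rot: [[-0.217, 0.975, 0.057], [0.942, 0.224, -0.25], [-0.256, -0.001, -0.967]]
ft_force: [-0.8, 0.7, -2.5]
grip_width: 0.0428
gripper_force: 81.5
```

```bash
python3 - <<'E'
from h import *
o=env.observe(); print(o['position'],np.degrees(np.arcsin(o['tool_rot'][2][0])),o['ft_force'],o['wrist_torque'],o['gripper_force'])
d=cam('scene'); save('s3.png',d['img'][150:280,210:370],4)
E
python3 plan2.py 27 95 30 27,88,40 27,80,50 27,70,60 27,55,75 27,50,90 27,50,110
```

```text
[0.57483223 0.00294331 0.10028185] -14.824153269412491 [-0.76248634  0.68636797 -2.50272706] [ 0.22726496  0.03514836 -0.05359675] 81.45207524299622
27,88,40 shift [-0.031  0.    -0.026] turn [0. 0. 0.] tcp [ 0.576 -0.004  0.11 ]
27,80,50 shift [-0.065  0.    -0.052] turn [0. 0. 0.] tcp [ 0.578 -0.011  0.12 ]
27,70,60 shift [-0.106  0.    -0.075] turn [0. 0. 0.] tcp [ 0.58  -0.021  0.13 ]
27,55,75 shift [-0.167  0.    -0.111] turn [0. 0. 0.] tcp [ 0.584 -0.036  0.145]
27,50,90 shift [-0.196  0.    -0.155] turn [0. 0. 0.] tcp [ 0.585 -0.041  0.16 ]
27,50,110 shift [-0.213 -0.    -0.219] turn [0. 0. 0.] tcp [ 0.585 -0.041  0.18 ]
```

View pics/s3.png

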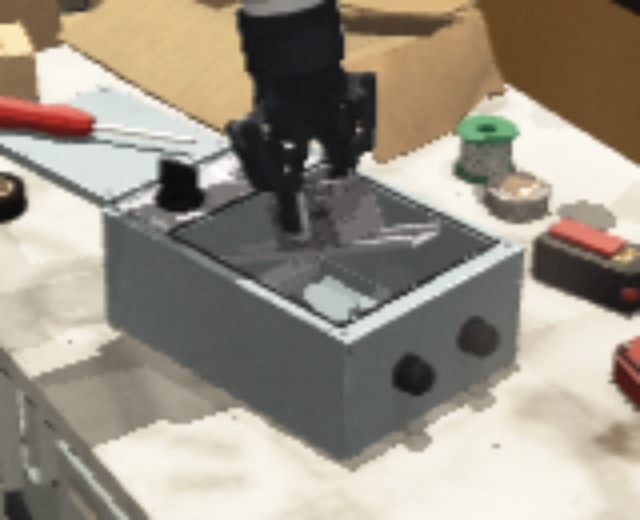

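The strip's near end at (430,235) in the crop now stands above the rim, the other end is still under the panel, and the force is just the strip's weight. Next I draw it back and up.

>>> step_arm --targets '[[[-0.031, 0, -0.026], [0, 0, 0]], [[-0.065, 0, -0.052], [0, 0, 0]], [[-0.106, 0, -0.075], [0, 0, 0]], [[-0.167, 0, -0.111], [0, 0, 0]], [[-0.196, 0, -0.155], [0, 0, 0]], [[-0.213, 0, -0.219], [0, 0, 0]], [[-0.213, 0, -0.219], [0, 0, 0]], [[-0.213, 0, -0.219], [0, 0, 0]]]'

```text
time_s: 10.72
position: [0.5851, -0.0404, 0.1809]
tool_rot: [[-0.217, 0.974, 0.059], [0.942, 0.225, -0.25], [-0.257, 0.001, -0.966]]
ft_force: [-0.1, -0.2, -2.2]
grip_width: 0.0422
gripper_force: 81.6
```

```bash
python3 - <<'E'
from h import *
o=env.observe(); print(o['position'],o['ft_force'],o['gripper_force'])
E
python3 plan2.py 27 50 110 27,50,140 13,60,180 0,70,220
```

```text
[ 0.58513681 -0.04039598  0.18091804] [-0.07995924 -0.20721162 -2.15471237] 81.62225246429443
27,50,140 shift [-0.026  0.    -0.097] turn [0. 0. 0.] tcp [ 0.585 -0.04   0.211]
13,60,180 shift [-0.049  0.    -0.133] turn [0.001 0.311 0.   ] tcp [ 0.586 -0.044  0.223]
0,70,220 shift [-0.049  0.    -0.175] turn [0.001 0.6   0.   ] tcp [ 0.585 -0.041  0.235]
```

>>> step_arm --targets '[[[-0.013, 0, -0.05], [0, 0, 0]], [[-0.026, 0, -0.097], [0, 0.05, 0]], [[-0.04, 0, -0.12], [0, 0.18, 0]], [[-0.049, 0, -0.135], [0, 0.31, 0]], [[-0.049, 0, -0.155], [0, 0.44, 0]], [[-0.049, 0, -0.175], [0, 0.55, 0]], [[-0.049, 0, -0.175], [0, 0.6, 0]], [[-0.049, 0, -0.175], [0, 0.6, 0]], [[-0.049, 0, -0.175], [0, 0.6, 0]], [[-0.049, 0, -0.175], [0, 0.6, 0]]]'

```text
time_s: 11.55
position: [0.5847, -0.0401, 0.2336]
tool_rot: [[-0.22, 0.974, -0.05], [0.953, 0.226, 0.204], [0.21, -0.003, -0.978]]
ft_force: [0.0, 0.1, -3.1]
grip_width: 0.0431
gripper_force: 81.6
```

>>> step_arm --targets '[[[0, 0, 0], [0, 0, 0]], [[0, 0, 0], [0, 0, 0]], [[0, 0, 0], [0, 0, 0]], [[0, 0, 0], [0, 0, 0]], [[0, 0, 0], [0, 0, 0]], [[0, 0, 0], [0, 0, 0]]]'

```text
time_s: 12.05
position: [0.585, -0.0404, 0.2343]
tool_rot: [[-0.22, 0.974, -0.049], [0.952, 0.226, 0.205], [0.21, -0.002, -0.978]]
ft_force: [0.4, 0.0, -2.9]
grip_width: 0.0425
gripper_force: 81.6
```

Run:
```python
from h import *
o=env.observe(); print(o['position'],o['ft_force'],o['gripper_force'],abs(o['qvel']).max())
d=cam('scene'); save('s4.png',d['img'][110:280,190:390],4)
d=cam('top'); w=cloud(d); z=w[...,2]
b=np.radians(13.4); rel=w[...,:2]-[.5683,.0122]; bx=rel[...,0]*np.cos(b)+rel[...,1]*np.sin(b); by=-rel[...,0]*np.sin(b)+rel[...,1]*np.cos(b)
for lo in range(-180,110,20):
    m=(abs(bx-.0046)<.012)&(by>lo/1e3)&(by<lo/1e3+.02)&(z>.14)&(z<.3); print(lo,m.sum(),np.median(z[m]).round(4) if m.any() else '')
d=cam('wrist'); w=cloud(d); z=w[...,2]
m=(z>.122)&(z<.14)&(np.hypot(w[...,0]-.502,w[...,1]-.0955)<.025); print('knob',m.sum(),cv2.minAreaRect(w[m][:,:2].astype(np.float32)) if m.any() else '')
```

```text
[ 0.58497904 -0.04036225  0.23432797] [ 0.35281568  0.03615439 -2.87051276] 81.63503050804138 0.06671653299557835
-180 0 
-160 52 0.22
-140 40 0.22
-120 1 0.2173
-100 0 
-80 0 
-60 0 
-40 0 
-20 12 0.2203
0 58 0.2196
20 57 0.22
40 58 0.2206
60 28 0.2199
80 0 
100 0 
knob 742 ((0.5016088485717773, 0.09542013704776764), (0.011469889432191849, 0.036784492433071136), 13.593998908996582)
```

View pics/s4.png

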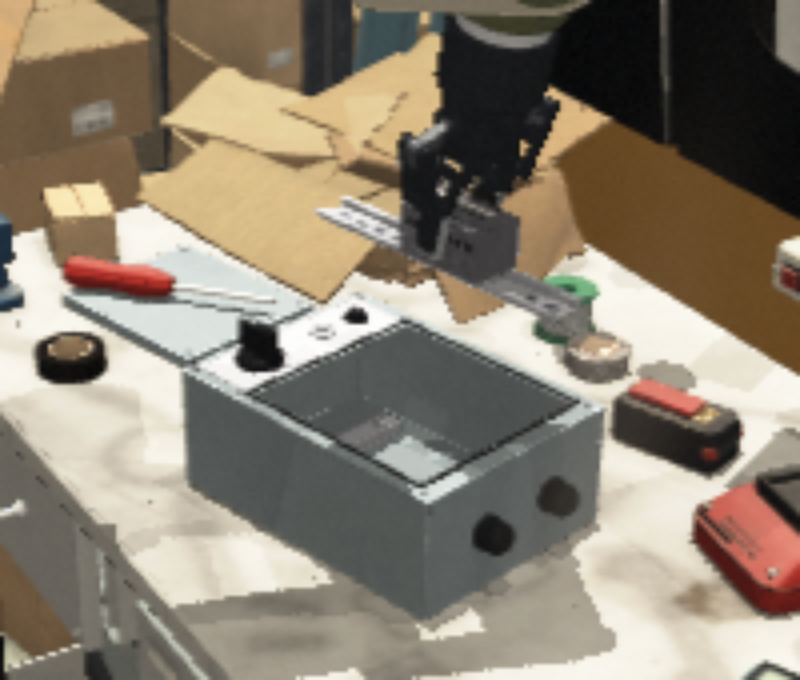

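The strip hangs level in the gripper (rail from (320,205) to (590,320)), well clear above the box. Both ends measure about 0.22 m high, the knob is at its off stop and the tools haven't moved, so I'm handing in.

```bash
python3 -c "
from h import *
print(close_job())"
```

```text
the job is handed in; nothing more can be done
None
```

I turned the knob to its off stop, then drew the strip out through the opening and handed the job in with the strip held level about 0.22 m above the bench, still and clear of the box; the hand-in returned no verdict.

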